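Idle the packing belt and hold up the roll tray

TASK

Bring the belt lever from run back to idle (upright, at the yellow marks), and only then pick up the tray of two rolls (the wooden bar across it is for carrying) so that it hangs about 10 cm above the belt. Keep it level so both rolls stay in it, do not disturb the other things, and finish while still holding the tray steady in the air.

Things in the scene. Friction and masses are not known exactly. Their poses are not given: they have to be found in the camera images.
- belt_lever (a joint): Angle of the belt lever, rad. 0 = upright = idle (yellow marks). Positive = knob leaning to +x of the console (away from the robot, green marks, run, about +0.62); negative = leaning to -x (red marks, reverse). Stops at -0.75 and +0.75. Stiff: moves with about 2 N at the knob and stays where it is left. It starts somewhere between +0.35 and +0.68.
- lever_knob (a point): Centre of the lever's knob: black cylinder 28 mm in diameter and 34 mm long, lying along the console's y axis, 105 mm from the pivot. A 12 mm round steel stem runs from the knob to the pivot. Moves with the lever; its z axis points from the pivot to the knob.
- lever_pivot (a point): Lever's hinge, fixed on the console, 55 mm above the bench in the middle of the console. Axes are the console's: z up, y along the hinge, x the way the lever swings at positive angles. Two thin dark arcs 34 mm either side of the lever carry red, yellow and green marks, up to 62 mm from the pivot.
- console: Grey box of the belt control, 150 mm (its x) by 100 mm by 45 mm high, fixed to the bench at the left of the belt, position and yaw vary. Origin at the centre of its underside, same axes as lever_pivot.
- conveyor: End of a packing conveyor, fixed on the bench, position and yaw vary. Dark green belt 210 mm wide, 240 mm over its aluminium side beams, belt surface and side beams 70 mm above the bench. Its x axis runs along the belt away from the robot, from -190 mm to +430 mm of its origin (on the bench, under about where the tray stands). A white hood 170 mm high stands over the belt at x = +375 to +425 mm. The belt does not move in this scene.
- tray: Shallow aluminium tray on the belt, 260 mm (its x) by 180 mm (y), rim 28 mm high, walls and floor 5 mm, 0.3 to 0.5 kg, loose. Origin at the centre of its underside, z up. Over its middle a wooden bar along y stands on two steel posts at the edges.
- tray_grip (a point): Centre of the tray's wooden bar, 120 mm above the tray's underside; the bar is 180 mm along the tray's y, 18 mm wide along its x and 22 mm high (top 131 mm above the underside). Axes as the tray's. Nothing but the two posts (at y = +-86 mm) is within 70 mm below the bar.
- roll_a: Golden long bread roll lying loose in the tray on one side (-x) of the bar, about along the tray's y: 110 mm long, 56 mm wide, 42 mm high, 50 to 100 g. Origin at the centre of its underside.
- roll_b: The same kind of roll on the other side (+x) of the bar.
- loaf: A bystander: leave it where it is. Origin at the centre of its underside. Round brown loaf on the belt behind the tray, 132 mm across, 70 mm high.
- seed_jar: A bystander: leave it where it is. Origin at the centre of its underside. Beige jar with a white cap, 72 mm across, 110 mm high, to the right of the belt.
- sugar_can: A bystander: leave it where it is. Origin at the centre of its underside. Steel can, 66 mm across, 120 mm high, to the right of the belt.
- mug: A bystander: leave it where it is. Origin at the centre of its underside. Blue mug, 80 mm across and 90 mm high, to the right of the belt.
- brush: A bystander: leave it where it is. Wooden pastry brush lying on the bench at the left. Origin near its middle.
- scraper: A bystander: leave it where it is. Origin at the centre of its underside. Dough scraper lying flat, 140 mm wide, steel blade and white grip 20 mm high, beyond the console.
Not all that is in view belongs to the job. There is more than one size of the console; the one meant has the size given above.

How it is judged:
On the way, in this order (a step that is already met when the one before it is completed fails the run):
1. the belt lever stands at idle (upright within 0.10 rad) with the tray still on the belt (value of joint belt_lever between -0.1 and 0.1 rad and height (world z) of tray below 0.08 m), for 0.3 s.
2. the tray has been lifted at least 30 mm clear of the belt (height (world z) of tray above 0.1 m), for 0.2 s.
At the end, for the whole second after the job is handed in: The fingers hold the tray, still (under 0.03 m/s and 0.2 rad/s), its underside 60 to 170 mm above the belt (130 to 240 mm above the bench), level within 0.10 rad, touching neither conveyor, console nor loaf; both rolls lie in it; the lever is upright within 0.10 rad (value of joint belt_lever between -0.1 and 0.1 rad and x of roll_a in the frame of tray between -0.125 and 0.125 m and y of roll_a in the frame of tray between -0.085 and 0.085 m and z of roll_a in the frame of tray between -0.005 and 0.03 m and x of roll_b in the frame of tray between -0.125 and 0.125 m and y of roll_b in the frame of tray between -0.085 and 0.085 m and z of roll_b in the frame of tray between -0.005 and 0.03 m and height (world z) of tray between 0.13 and 0.24 m and angle between tray's own z axis and vertical below 0.1 rad and linear speed of tray below 0.03 m/s and angular speed of tray below 0.2 rad/s and contact force between the fingers and tray above 1 N and contact force between tray and conveyor below 0.1 N and contact force between tray and console below 0.1 N and contact force between tray and loaf below 0.1 N); the arm keeps its last pose, push and grip.
It fails at once if the tray is tipped by more than 0.3 rad (angle between tray's own z axis and vertical above 0.3 rad).
It fails at once if a bystander is moved by more than 30 mm (distance of any of loaf, seed_jar, sugar_can, mug, brush, scraper from where it was at the start of the episode above 0.03 m).
It also fails if it takes over 43 s, if anything falls off the work surface, if the arm or the gripper's body presses on something with over 40 N, if the wrist force passes 120 N, or if a joint passes its speed limit or range.

ROBOT

A 7-joint arm with a two-finger parallel gripper is mounted at the origin on the work surface. World frame = base frame: x ahead of the robot, y to its left, z up, the work surface at z = 0. Lengths are in m, angles in rad, forces in N, time in s.
With the tool pointing down it reaches from about 0.4 to 0.85 m from the base axis. Payload 10.4 kg.
Tool frame: the origin (TCP) lies midway between the tips of the shut fingers; the grasp point (between the pads) lies 19 mm behind it; x points along the fingers, z is the direction in which the jaws open and shut, and the axes are right-handed (so a half turn about x gives the same grasp; the last joint's range is limited). The gripper opens to 87 mm and grips with 3 to 60 N. Pads are 19 mm wide; open, the fingers measure 117 mm over their backs; the gripper's body (75 mm by 190 mm) begins 51 mm behind the grasp point.
Start: joints at [1.101, 0.332, -0.065, 1.46, 0.022, 1.35, -0.088], TCP at [0.27, -0.564, 0.223] pointing down, gripper open.
Joint ranges: [-2.6, 2.6], [-0.5, 2.12], [-1.47, 1.34], [0.16, 2.42], [-1.27, 4.41], [0.06, 2.06], [-2.6, 2.6]. Speed limits (rad/s): [2.22, 2.22, 2.79, 2.79, 3.14, 3.14, 3.14].

INTERFACE

Orientations are given as a unit quaternion [x, y, z, w].
In Python, from bench import read_state, camera, camera_params, close_job gives the robot as it stands.
- The arm moves only by the tool arm_command, never from a script. Its argument "targets" is a list of rows, each a list of 7 numbers: the closure in counts, from 0 (fully open) to 255 (shut), then the shift along the tool's x, y, z in mm, then the turn, a rotation vector about the tool's x, y, z in rad. A call has 1 to 10 rows; each row is the pose to reach, as a shift and turn from the pose commanded when the call began, along the tool's axes at that moment; what a row does not reach only later rows make up. A row lasts 1/10 s, in which the tool goes at most 50 mm and 8.59 degrees, less where a joint would pass 70% of its speed; a pose out of reach is approached as far as the arm can. A call with a gripper value outside its range is refused whole. The fingers move at their own pace and stop on an object; "newtons" is the grip in N (left out, the last holds). Time passes only in rows, so rows that repeat a pose let the fingers close. It gives the time, the measured TCP pose, the force and the opening at its end, in the units of the state.
- read_state(): the state, without advancing time (a new reading comes with each control period).
- camera(name): name is "side" or "top" or "wrist"; returns the picture (400x640x3 uint8, red, green, blue); there is no depth.
- camera_params(name): a dict with "intrinsics" (3x3 intrinsics, pixels), "xyz" and "orientation" of the camera in the world; the wrist camera has in their place "mount" (4x4, takes a point from camera to tool coordinates, whose origin is the TCP and whose axes are the tool frame's). Camera axes: x right, y down, z forward; pixel columns grow to the right and rows downward; lengths in m; the calibration is good to about 2 mm. A picture is of the moment at which its call begins: read the wrist's pose just before it. camera_params takes no time and is no camera call.
- close_job(): hands the job in, once; it reports no verdict.
The state is a dict: "time": time; "joint_positions": joint angles; "joint_vel": joint speeds; "joint_torque": joint torques, N m; "ee_pos": TCP position; "eef_rot": TCP orientation; "ft_force": force on the tool from outside, world axes, zero at the start; "torque": the same for the moment, N m; "width": finger opening in m.
Only numpy, scipy, OpenCV 4.12 (cv2) and the standard library are available. Lean on these libraries where they do the work, as an engineer would, in place of code of your own. Each camera call takes 0.05 s, during which the arm holds its last target.

## Working session

There is one attempt and no reset: what is moved stays moved. The work goes in short steps, Python scripts to look and compute and a tool call to move; the robot and the scene stay as the last step left them, time stands still between calls to the robot, and variables do not carry over. Pictures are saved under pics/ and viewed, and the job is handed in when it is done.

Besides the shell and the picture viewer there is one more tool, called after "Emit:" by a JSON object that holds its "fn" and its "kwargs", one argument or row to a line. arm_command: Moves the arm, as the interface text tells. Its arguments: {"type":"object","properties":{"targets":{"type":"array"},"newtons":{"type":"number"}},"required":["targets"]}

```bash
mkdir -p pics; ls; python3 - <<'E'
from bench import *
import cv2
for n in ["side","top","wrist"]:
    im=camera(n); cv2.imwrite(f"pics/{n}0.png",im[:,:,::-1]); print(n,camera_params(n))
print(read_state())
E
```

```text
pics
side {'intrinsics': array([[364.86533607,   0.        , 317.35857069],
       [  0.        , 364.86533607, 190.08651098],
       [  0.        ,   0.        ,   1.        ]]), 'xyz': array([0.22428199, 0.76719703, 0.78941814]), 'orientation': array([-0.19926717,  0.88313954, -0.41575596,  0.08662631])}
top {'intrinsics': array([[375.30536072,   0.        , 325.02226741],
       [  0.        , 375.30536072, 199.10298645],
       [  0.        ,   0.        ,   1.        ]]), 'xyz': array([0.41118827, 0.01733126, 1.28287382]), 'orientation': array([ 0.71041595, -0.70169117,  0.03462264, -0.04171275])}
wrist {'intrinsics': array([[336.04381032,   0.        , 320.35969638],
       [  0.        , 336.04381032, 198.76391266],
       [  0.        ,   0.        ,   1.        ]]), 'mount': array([[ 3.15969810e-05, -2.77183798e-01,  9.60816913e-01,
        -1.61969474e-01],
       [ 5.05884895e-05, -9.60816912e-01, -2.77183799e-01,
         7.57223015e-02],
       [ 9.99999998e-01,  5.73644475e-05, -1.63366041e-05,
        -2.13657852e-04],
       [ 0.00000000e+00,  0.00000000e+00,  0.00000000e+00,
         1.00000000e+00]])}
{'time': 0.15, 'joint_positions': array([ 1.1013716 ,  0.3327508 , -0.06470948,  1.46071033,  0.02157633,
        1.34990712, -0.08850282]), 'joint_vel': array([-0.00057327, -0.00178649, -0.00109174, -0.00178631,  0.00136769,
       -0.00061505, -0.00313529]), 'joint_torque': array([ 2.53044964e-04, -6.23630261e+01,  2.44004186e-02, -3.90143287e+01,
       -6.13416801e-02,  3.71942099e-02, -2.10106705e-06]), 'ee_pos': array([ 0.26995627, -0.56337987,  0.22193985]), 'eef_rot': array([ 0.3769873 ,  0.59868301, -0.37659102,  0.5980288 ]), 'ft_force': array([-0.45379415, -0.39935092, -0.07052325]), 'torque': array([ 0.07186182,  0.00842799, -0.01946505]), 'width': 0.08653980765526569}
```

View pics/top0.png

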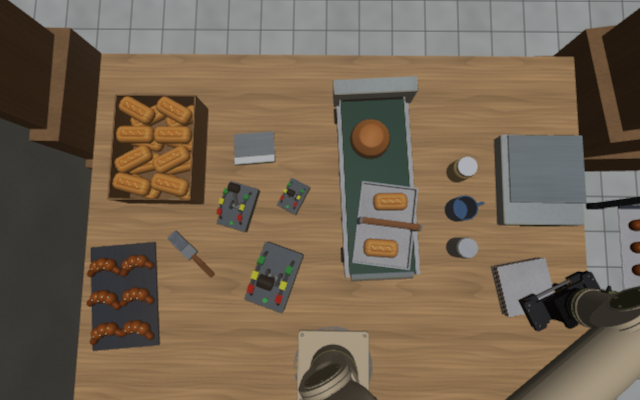

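View pics/side0.png

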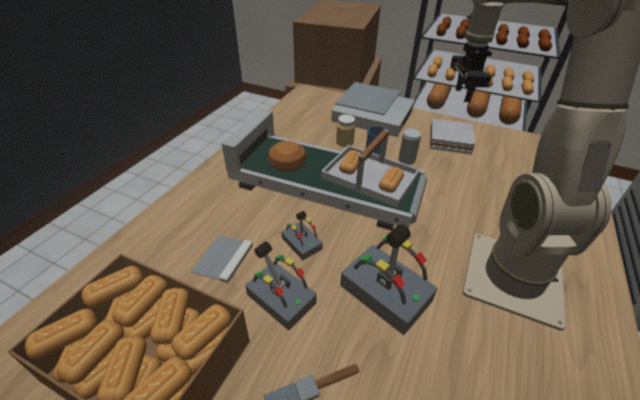

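```bash
cat > h.py <<'E'
import numpy as np,cv2
from scipy.spatial.transform import Rotation as R
from bench import *
def cam(n,st=None):
    p=camera_params(n);K=p['intrinsics']
    if n=='wrist':
        T=np.eye(4);T[:3,:3]=R.from_quat(st['eef_rot']).as_matrix();T[:3,3]=st['ee_pos'];T=T@p['mount'];return K,T[:3,:3],T[:3,3]
    return K,R.from_quat(p['orientation']).as_matrix(),p['xyz']
def ray(c,uv):
    K,M,o=c;return o,M@np.linalg.solve(K,[uv[0],uv[1],1.])
def atz(c,uv,z):
    o,d=ray(c,uv);return o+d*(z-o[2])/d[2]
def proj(c,P):
    K,M,o=c;q=K@(M.T@(np.atleast_2d(P)-o).T);return (q[:2]/q[2]).T
def tri(l):
    A=np.zeros((3,3));b=np.zeros(3)
    for c,uv in l:
        o,d=ray(c,uv);d=d/np.linalg.norm(d);N=np.eye(3)-np.outer(d,d);A+=N;b+=N@o
    return np.linalg.solve(A,b)
def crop(im,x,y,w,h,s,fn):
    cv2.imwrite(fn,cv2.resize(im[y:y+h,x:x+w,::-1],None,fx=s,fy=s,interpolation=cv2.INTER_CUBIC))
E
python3 - <<'E'
import cv2,numpy as np
a=cv2.imread('pics/top0.png');b=cv2.imread('pics/side0.png')
c=lambda im,x,y,w,h,s,f:cv2.imwrite(f,cv2.resize(im[y:y+h,x:x+w],None,fx=s,fy=s,interpolation=cv2.INTER_CUBIC))
c(a,200,160,120,160,3.75,'pics/t1.png') 
c(a,205,170,65,70,8,'pics/t2.png'); c(b,230,200,120,130,4.5,'pics/s2.png'); c(a,325,170,105,110,5.4,'pics/t3.png'); c(b,310,120,120,100,6,'pics/s3.png')
E
```

```text
(no output)
```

View pics/t2.png

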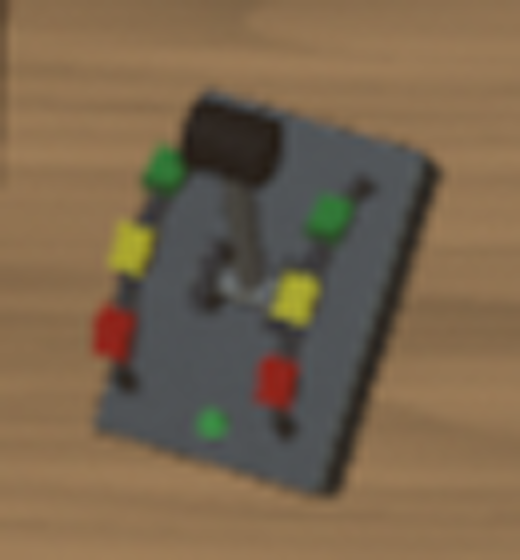

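View pics/s2.png

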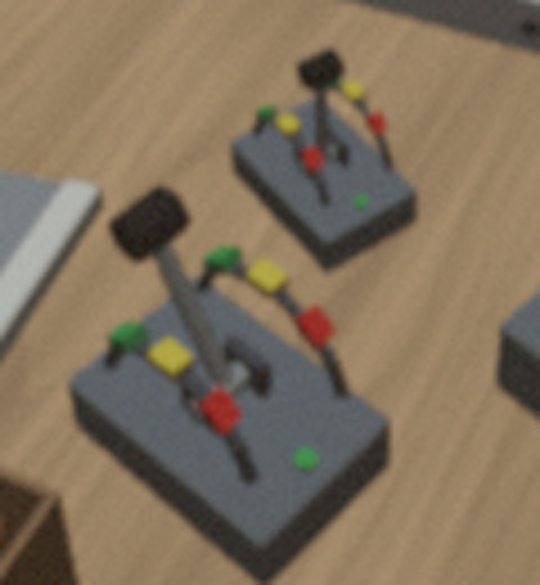

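View pics/t3.png

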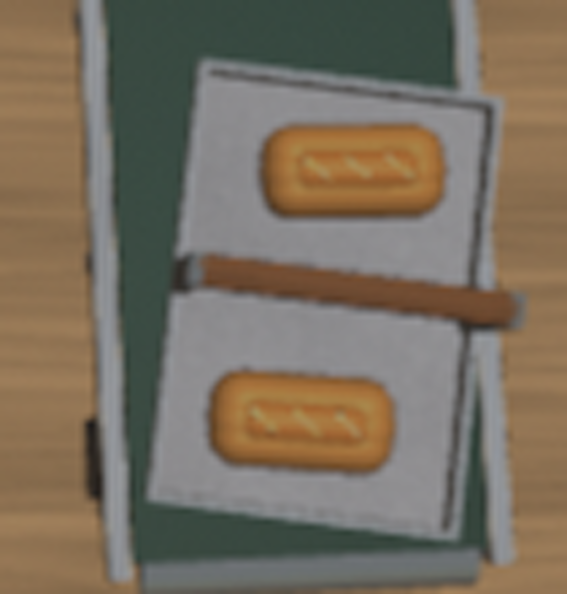

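View pics/s3.png

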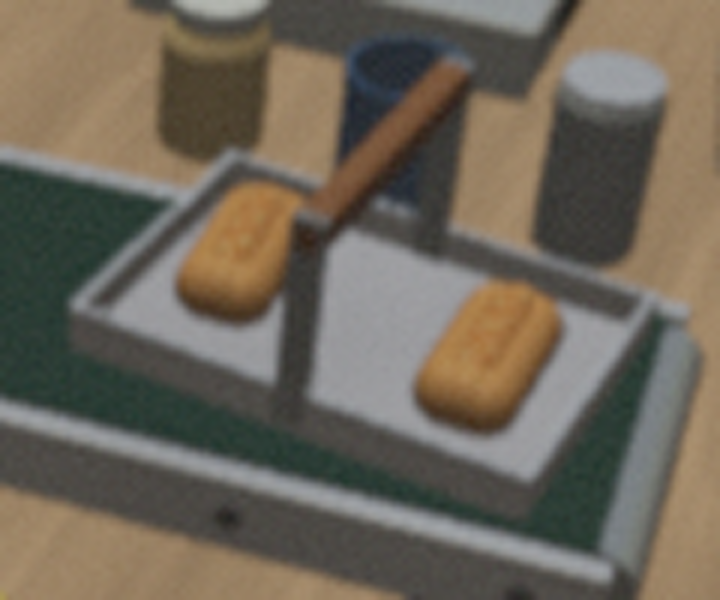

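View pics/t1.png

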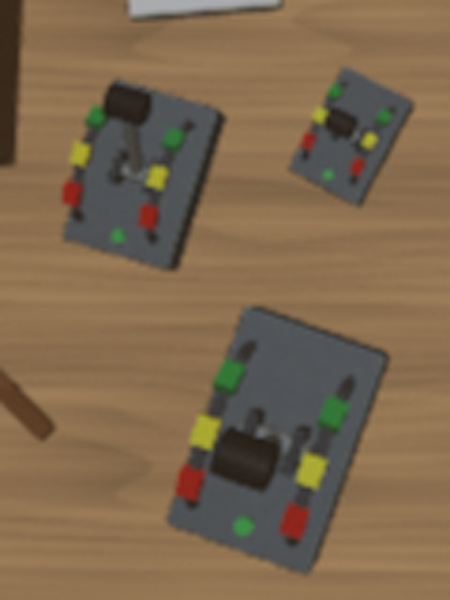

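```bash
python3 - <<'E'
from h import *
t=cam('top');s=cam('side')
T2=lambda x,y:(x/8+205,y/8+170);S2=lambda x,y:(x/4.5+230,y/4.5+200)
def f(l,z,c=t):
    P=np.array([atz(c,p,z) for p in l]);print(P.round(4).tolist(),'c',P.mean(0).round(4),'sides',np.linalg.norm(P-np.roll(P,-1,0),axis=1).round(3));
    for a,b in((3,0),(2,1)):
        d=P[b]-P[a];print('yaw',np.arctan2(d[1],d[0]))
print('console');f([T2(*p) for p in[(208,92),(440,160),(335,492),(97,430)]],.045)
f([S2(*p) for p in[(200,283),(389,425),(264,547),(73,386)]],.045,s)
T1=lambda x,y:(x/3.75+200,y/3.75+160)
print('big');f([T1(*p) for p in[(250,306),(388,355),(308,574),(168,522)]],.06)
print('small');f([T1(*p) for p in[(345,67),(413,103),(360,207),(289,170)]],.03)
print('knob',tri([(t,T2(233,140)),(s,S2(149,222))]))
T3=lambda x,y:(x/5.4+325,y/5.4+170);S3=lambda x,y:(x/6+310,y/6+120)
print('tray');f([T3(*p) for p in[(203,60),(500,102),(460,540),(150,498)]],.098)
f([S3(*p) for p in[(72,310),(232,150),(655,300),(530,487)]],.098,s)
a=tri([(t,T3(190,272)),(s,S3(310,220))]);b=tri([(t,T3(520,308)),(s,S3(460,65))]);print('bar',a,b,(a+b)/2,'yaw',np.arctan2((a-b)[1],(a-b)[0])-np.pi/2)
print('jar etc', [atz(t,p,.11)[:2].round(3) for p in[(466,167),(466,247)]])
E
```

```text
console
[[0.6008, 0.3457, 0.045], [0.5733, 0.2477, 0.045], [0.435, 0.2866, 0.045], [0.4592, 0.386, 0.045]] c [0.5171 0.3165 0.045 ] sides [0.102 0.144 0.102 0.147]
yaw -0.277358604461862
yaw -0.2744695349921193
[[0.5705, 0.2655, 0.045], [0.433, 0.3043, 0.045], [0.4588, 0.3944, 0.045], [0.5966, 0.3556, 0.045]] c [0.5147 0.3299 0.045 ] sides [0.143 0.094 0.143 0.094]
yaw -1.8531403193010416
yaw -1.8499683129914446
big
[[0.4029, 0.2179, 0.06], [0.3625, 0.0977, 0.06], [0.178, 0.162, 0.06], [0.2194, 0.2824, 0.06]] c [0.2907 0.19   0.06  ] sides [0.127 0.195 0.127 0.195]
yaw -0.3378347379287324
yaw -0.33531533290153415
small
[[0.6179, 0.1434, 0.03], [0.5858, 0.0815, 0.03], [0.4917, 0.1272, 0.03], [0.524, 0.1915, 0.03]] c [0.5548 0.1359 0.03  ] sides [0.07  0.105 0.072 0.105]
yaw -0.4734063363745878
yaw -0.4517421069138665
knob [0.56751966 0.30923069 0.14399618]
tray
[[0.5987, -0.089, 0.098], [0.5757, -0.2637, 0.098], [0.3213, -0.2373, 0.098], [0.3428, -0.059, 0.098]] c [ 0.4596 -0.1622  0.098 ] sides [0.176 0.256 0.18  0.258]
yaw -0.11678402052371217
yaw -0.10348781256269197
[[0.5944, -0.0785, 0.098], [0.5751, -0.2603, 0.098], [0.3192, -0.2229, 0.098], [0.3387, -0.0464, 0.098]] c [ 0.4568 -0.152   0.098 ] sides [0.183 0.259 0.178 0.258]
yaw -0.12463831237776948
yaw -0.14517536399555314
bar [ 0.46877786 -0.07334195  0.19636627] [ 0.4498085  -0.25077822  0.19261891] [ 0.45929318 -0.16206008  0.19449259] yaw -0.10650346893994622
jar etc [array([ 0.646, -0.414]), array([ 0.395, -0.408])]
```

```bash
cat >> h.py <<'E'
def down(yaw):  # tool x down, tool z along (cos yaw, sin yaw)
    x=np.array([0,0,-1.]);z=np.array([np.cos(yaw),np.sin(yaw),0]);return np.stack([x,np.cross(z,x),z],1)
def delta(st,p,M):
    A=R.from_quat(st['eef_rot']).as_matrix()
    return (A.T@(np.array(p)-st['ee_pos'])*1000).round(1),R.from_matrix(A.T@M).as_rotvec().round(3)
E
python3 - <<'E'
from h import *
s=read_state();print(R.from_quat(s['eef_rot']).as_matrix().round(3))
for w in [-.275,-.275+np.pi]:
  for p in[(.27,-.5,.4),(.44,-.1,.4),(.5,.29,.33)]:print(w,p,*delta(s,p,down(w)))
E
```

```text
[[-0.     0.902  0.432]
 [ 0.001  0.432 -0.902]
 [-1.    -0.    -0.001]]
-0.275 (0.27, -0.5, 0.4) [-178.    27.4  -57.3] [-0.849 -0.001 -0.   ]
-0.275 (0.44, -0.1, 0.4) [-177.7  353.6 -344.6] [-0.849 -0.001 -0.   ]
-0.275 (0.5, 0.29, 0.33) [-107.3  576.2 -670.3] [-0.849 -0.001 -0.   ]
2.866592653589793 (0.27, -0.5, 0.4) [-178.    27.4  -57.3] [ 2.293e+00 -1.000e-03  1.000e-03]
2.866592653589793 (0.44, -0.1, 0.4) [-177.7  353.6 -344.6] [ 2.293e+00 -1.000e-03  1.000e-03]
2.866592653589793 (0.5, 0.29, 0.33) [-107.3  576.2 -670.3] [ 2.293e+00 -1.000e-03  1.000e-03]
```

Emit:
{"fn": "arm_command", "kwargs": {
  "targets": [
    [0,-60,0,0,-0.15,0,0],
    [0,-110,10,-10,-0.3,0,0],
    [0,-150,30,-40,-0.43,0,0],
    [0,-175,65,-75,-0.57,0,0],
    [0,-175,100,-110,-0.7,0,0],
    [0,-175,135,-145,-0.849,0,0],
    [0,-175,170,-180,-0.849,0,0],
    [0,-175,205,-215,-0.849,0,0],
    [0,-175,240,-250,-0.849,0,0],
    [0,-175,275,-280,-0.849,0,0]
  ]
}}

```text
time: 1.15
ee_pos: [0.3933, -0.1992, 0.3976]
eef_rot: [0.097, 0.7, -0.097, 0.7]
ft_force: [0.9, -0.6, 0.7]
width: 0.087
```

```bash
python3 - <<'E'
from h import *
s=read_state();print(s['time'],s['ee_pos'],s['joint_positions'])
print(delta(s,(.515,.315,.35),down(-.275)))
E
```

```text
1.15 [ 0.39333457 -0.19922596  0.3976161 ] [ 0.85600009 -0.09532054 -0.44285589  1.56744235 -0.04027697  1.65988883
  0.1360018 ]
(array([ 47.2, 528. , -22.7]), array([-0.   ,  0.   ,  0.001]))
```

Emit:
{"fn": "arm_command", "kwargs": {
  "targets": [
    [0,5,48,-2,0,0,0],
    [0,10,96,-4,0,0,0],
    [0,15,144,-6,0,0,0],
    [0,20,192,-8,0,0,0],
    [0,25,240,-10,0,0,0],
    [0,30,288,-12,0,0,0],
    [0,35,336,-15,0,0,0],
    [0,40,384,-18,0,0,0],
    [0,45,432,-20,0,0,0],
    [0,47,480,-22,0,0,0]
  ]
}}

```text
time: 2.15
ee_pos: [0.5028, 0.268, 0.35]
eef_rot: [0.097, 0.7, -0.098, 0.7]
ft_force: [0.7, -2.0, 1.8]
width: 0.0871
```

```bash
python3 - <<'E'
from h import *
s=read_state();print(s['time'],s['ee_pos'],s['joint_positions'])
im=camera('wrist');cv2.imwrite('pics/w1.png',im[:,:,::-1])
print(delta(s,(.515,.315,.33),down(-.275)))
E
```

```text
2.15 [0.50284074 0.2679869  0.34995629] [ 0.21078508  0.31149402 -0.99916992  1.35041385  0.2612477   1.61751333
 -1.02987307]
(array([19.9, 48.6, -1.1]), array([-0.002,  0.   ,  0.   ]))
```

View pics/w1.png

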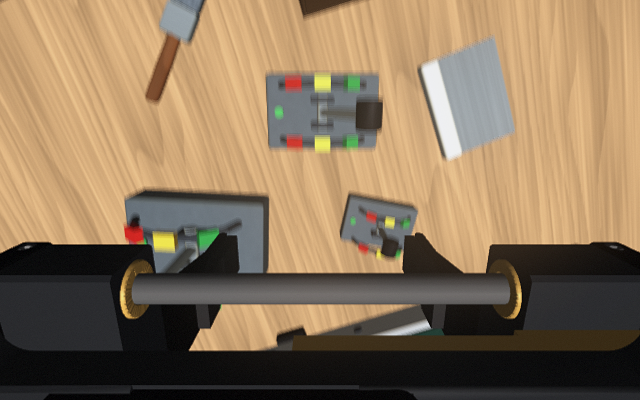

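```bash
python3 - <<'E'
from h import *
s=read_state();im=camera('wrist');print(s['time'],s['ee_pos'],s['eef_rot'])
np.save('w2.npy',np.r_[s['ee_pos'],s['eef_rot']])
crop(im,250,60,150,105,5,'pics/w2.png')
E
```

```text
2.2 [0.5008199  0.27630198 0.34759788] [ 0.09504528  0.70253051 -0.09316409  0.6990978 ]
```

View pics/w2.png

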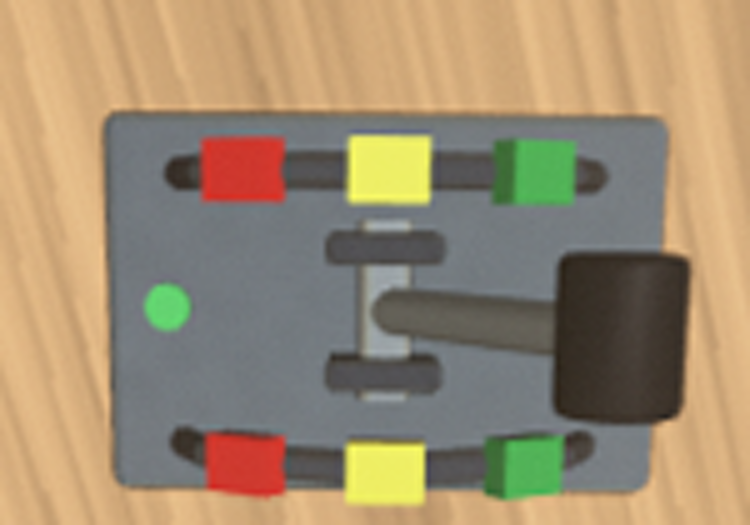

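```bash
python3 - <<'E'
from h import *
a=np.load('w2.npy');c=cam('wrist',dict(ee_pos=a[:3],eef_rot=a[3:]));t=cam('top')
W=lambda x,y:(x/5+250,y/5+60)
P=np.array([atz(c,W(*p),.045) for p in[(105,112),(667,117),(648,492),(115,487)]]);print(P.round(4),P.mean(0))
print(np.linalg.norm(P-np.roll(P,-1,0),axis=1))
for i,j in((0,1),(3,2)):
  d=P[j]-P[i];print(np.arctan2(d[1],d[0]))
piv=atz(c,W(385,310),.055);print('piv',piv)
print('knob tri top/wrist',tri([(c,W(622,337)),(t,(205+233/8,170+140/8))]), [atz(c,W(622,337),z) for z in(.14,.145,.15)])
s=read_state();print(s['time'],s['ee_pos'],s['joint_positions'])
E
```

```text
[[0.4633 0.3913 0.045 ]
 [0.6049 0.3512 0.045 ]
 [0.5787 0.2561 0.045 ]
 [0.4361 0.2964 0.045 ]] [0.52076293 0.323737   0.045     ]
[0.14714444 0.09869898 0.14817627 0.09869924]
-0.27558181728610004
-0.27556871495086743
piv [0.52097355 0.32359392 0.055     ]
knob tri top/wrist [0.56802066 0.30963933 0.14172438] [array([0.56882665, 0.30943301, 0.14      ]), array([0.56818192, 0.30997125, 0.145     ]), array([0.5675372 , 0.31050949, 0.15      ])]
2.25 [0.50029294 0.27354922 0.34816436] [ 0.20308363  0.31632619 -1.00168254  1.35039689  0.25954925  1.61663005
 -1.02857439]
```

```bash
python3 - <<'E'
from h import *
s=read_state()
print(delta(s,(.567,.309,.25),down(-.2755)),delta(s,(.567,.309,.131),down(-.2755)))
E
```

```text
(array([97.9, 51.5, 55.7]), array([ 0.01 , -0.006, -0.002])) (array([216.9,  51.3,  56.4]), array([ 0.01 , -0.006, -0.002]))
```

Emit:
{"fn": "arm_command", "kwargs": {
  "targets": [
    [0,25,15,15,0,0,0],
    [0,50,30,30,0.01,-0.006,0],
    [0,75,45,45,0.01,-0.006,0],
    [0,98,51,56,0.01,-0.006,0],
    [0,98,51,56,0.01,-0.006,0],
    [0,98,51,56,0.01,-0.006,0],
    [0,98,51,56,0.01,-0.006,0]
  ]
}}

```text
time: 2.95
ee_pos: [0.5701, 0.3007, 0.2543]
eef_rot: [0.1, 0.697, -0.1, 0.703]
ft_force: [-0.1, -1.0, 0.4]
width: 0.087
```

```bash
python3 - <<'E'
from h import *
s=read_state();im=camera('wrist');print(s['time'],s['ee_pos'],s['eef_rot'],s['joint_positions'])
cv2.imwrite('pics/w3.png',im[:,:,::-1]);np.save('w3.npy',np.r_[s['ee_pos'],s['eef_rot']])
print(delta(s,(.567,.309,.131),down(-.2755)))
im=camera('side');crop(im,180,150,200,180,4,'pics/s4.png')
E
```

```text
2.95 [0.57005951 0.30073306 0.25431412] [ 0.10046045  0.69726109 -0.10030745  0.70261873] [ 0.08006542  0.51041287 -0.93185818  1.32454707  0.41011562  1.49635468
 -1.1006043 ]
(array([123.3,   6.9,  -6.2]), array([-0.009,  0.007, -0.001]))
```

View pics/w3.png

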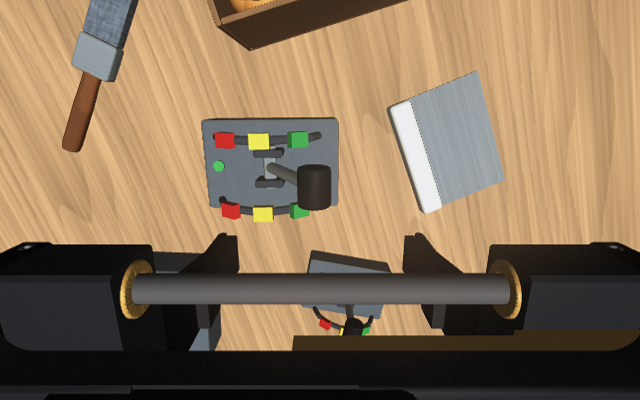

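View pics/s4.png

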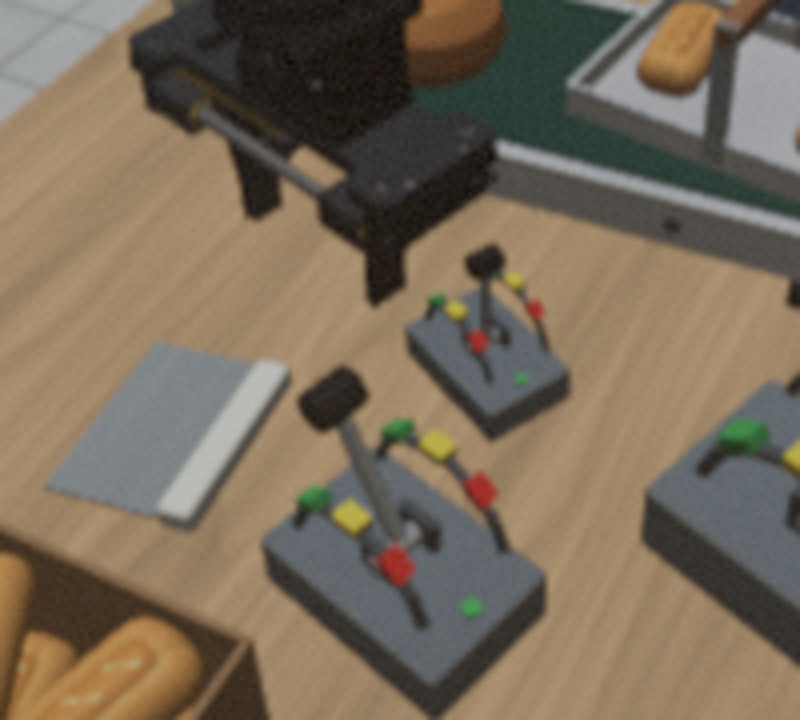

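```bash
python3 - <<'E'
from h import *
a=np.load('w3.npy');c=cam('wrist',dict(ee_pos=a[:3],eef_rot=a[3:]));t=cam('top');s=cam('side')
P=np.array([atz(c,p,.045) for p in[(202,120),(338,119),(337,208),(210,219)]]);print(P.round(4),P[[0,1]].mean(0))
print('piv',atz(c,(268,168),.055)) 
for z in(.14,.145,.15):print(atz(c,(314,187),z))
print(tri([(c,(314,187)),(t,(205+233/8,170+140/8))]))
print(proj(c,[.568,.31,.147]),proj(t,[.568,.31,.147]),proj(s,[.568,.31,.147]), 'seen side',(180+333/4,150+398/4))
tip=a[:3];print('tip side',proj(s,tip))
E
```

```text
[[0.4653 0.3913 0.045 ]
 [0.6059 0.3512 0.045 ]
 [0.5779 0.2546 0.045 ]
 [0.4322 0.2837 0.045 ]] [0.53562645 0.37121724 0.045     ]
piv [0.51841673 0.32313735 0.055     ]
[0.56727463 0.30863876 0.14      ]
[0.56768147 0.30982054 0.145     ]
[0.5680883  0.31100233 0.15      ]
[0.56739785 0.30933004 0.14273568]
[[314.28238356 187.27884868]] [[233.58159068 187.07750212]] [[262.829639   248.66151368]] seen side (263.25, 249.5)
tip side [[260.13080402 211.85897264]]
```

Emit:
{"fn": "arm_command", "kwargs": {
  "targets": [
    [0,30,7,-6,-0.009,0.007,0],
    [0,60,7,-6,-0.009,0.007,0],
    [0,90,7,-6,-0.009,0.007,0],
    [0,110,7,-6,-0.009,0.007,0],
    [0,123,7,-6,-0.009,0.007,0],
    [0,123,7,-6,-0.009,0.007,0],
    [0,123,7,-6,-0.009,0.007,0]
  ]
}}

```text
time: 3.75
ee_pos: [0.5675, 0.309, 0.1308]
eef_rot: [0.098, 0.7, -0.097, 0.7]
ft_force: [1.1, -0.5, 0.4]
width: 0.0869
```

```bash
python3 - <<'E'
from h import *
s=read_state();print(s['time'],s['ee_pos'],s['ft_force'],s['joint_positions'])
print(delta(s,(.5195,.323,.141),down(-.2755)))
im=camera('side');crop(im,180,150,200,180,4,'pics/s5.png')
E
```

```text
3.75 [0.56754364 0.30902036 0.13082595] [ 1.10007111 -0.50618402  0.40788828] [ 0.06270831  0.60119907 -0.89408775  1.47727343  0.47627707  1.2905735
 -1.15317453]
(array([-10.2,   0.4, -50. ]), array([-0.001,  0.   , -0.001]))
```

View pics/s5.png

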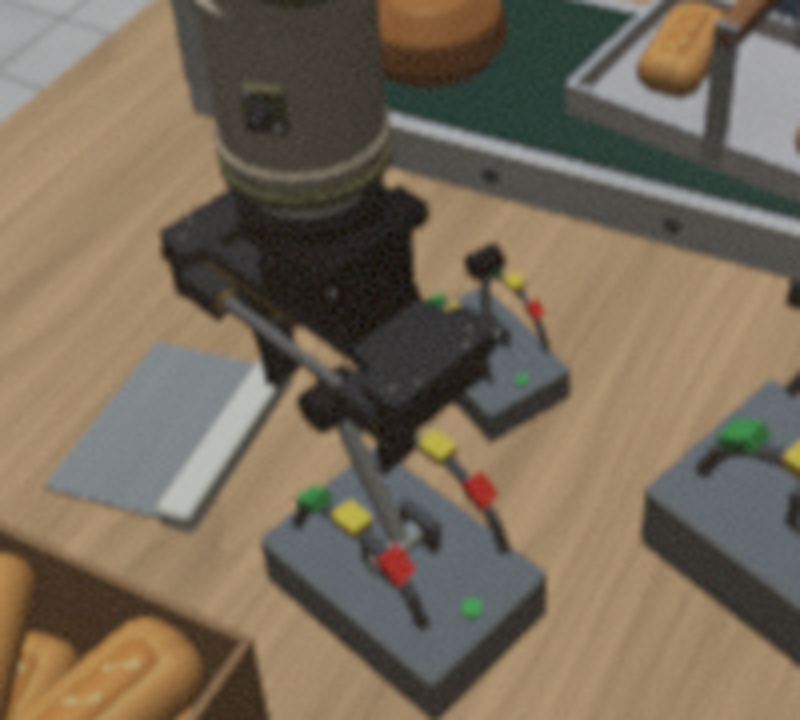

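Emit:
{"fn": "arm_command", "kwargs": {
  "targets": [
    [120,0,0,0,0,0,0],
    [120,0,0,0,0,0,0],
    [120,0,0,0,0,0,0],
    [120,-2,0,-10,0,0,0],
    [120,-5,0,-20,0,0,0],
    [120,-7,0,-30,0,0,0],
    [120,-9,0,-40,0,0,0],
    [120,-10,0,-50,0,0,0],
    [120,-10,0,-50,0,0,0],
    [120,-10,0,-50,0,0,0]
  ],
  "newtons": 15
}}

```text
time: 4.8
ee_pos: [0.5185, 0.3223, 0.1393]
eef_rot: [0.097, 0.701, -0.097, 0.7]
ft_force: [1.1, -0.2, -0.2]
width: 0.046
```

Emit:
{"fn": "arm_command", "kwargs": {
  "targets": [
    [255,0,0,0,0,0,0],
    [255,0,0,0,0,0,0],
    [255,0,0,0,0,0,0],
    [255,0,0,0,0,0,0],
    [255,0,0,0,0,0,0],
    [255,0,0,0,0,0,0]
  ],
  "newtons": 15
}}

```text
time: 5.4
ee_pos: [0.5193, 0.3221, 0.1395]
eef_rot: [0.097, 0.701, -0.097, 0.7]
ft_force: [2.0, -1.6, 0.4]
width: 0.0276
```

```bash
python3 - <<'E'
from h import *
s=read_state();print(s['time'],s['ee_pos'],s['ft_force'],s['width'])
print(delta(s,(.5195,.323,.141),down(-.2755)))
im=camera('side');crop(im,180,150,200,180,4,'pics/s6.png')
cv2.imwrite('pics/w6.png',camera('wrist')[:,:,::-1])
E
```

```text
5.4 [0.51932328 0.32210419 0.13954128] [ 2.04681619 -1.60304129  0.38695288] 0.02757668281410769
(array([-1.5,  0.9, -0.1]), array([-0.001, -0.001,  0.   ]))
```

View pics/s6.png

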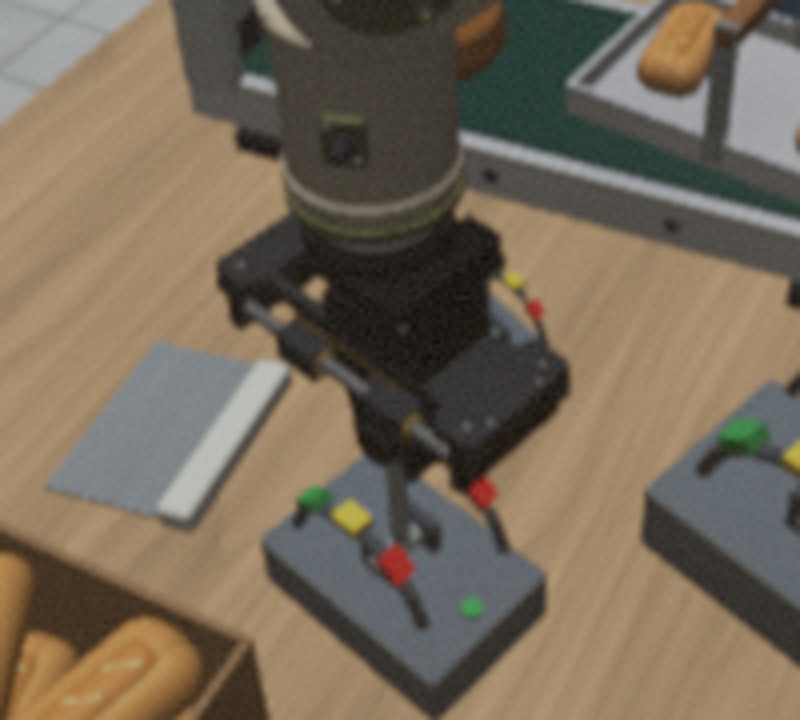

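View pics/w6.png

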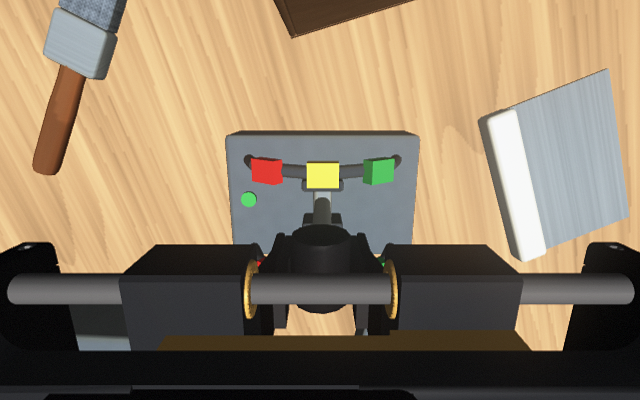

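Emit:
{"fn": "arm_command", "kwargs": {
  "targets": [
    [0,0,0,0,0,0,0],
    [0,0,0,0,0,0,0],
    [0,0,0,0,0,0,0],
    [0,0,0,0,0,0,0],
    [0,-30,0,0,0,0,0],
    [0,-80,0,0,0,0,0],
    [0,-130,0,0,0,0,0],
    [0,-180,0,0,0,0,0],
    [0,-180,0,0,0,0,0],
    [0,-180,0,0,0,0,0]
  ]
}}

```text
time: 6.5
ee_pos: [0.5193, 0.3228, 0.3207]
eef_rot: [0.098, 0.7, -0.097, 0.701]
ft_force: [0.1, -1.2, 0.3]
width: 0.0861
```

```bash
python3 - <<'E'
from h import *
s=read_state();im=camera('wrist');print(s['time'],s['ee_pos'],s['ft_force'],s['width'])
crop(im,240,90,160,120,5,'pics/w7.png');np.save('w7.npy',np.r_[s['ee_pos'],s['eef_rot']])
c=cam('wrist',s)
for a in(-.1,0,.1):
  d=np.array([.962,-.272,0])*np.sin(a)*.105;print(a,(proj(c,np.array([.5193,.3225,.055+.105*np.cos(a)])+d)-[240,90])*5)
im=camera('side');crop(im,230,210,100,110,5.4,'pics/s7.png')
for p in[(.39,.2,.38),(.43,.0,.38),(.458,-.15,.38)]:print(delta(s,p,down(-.11)))
E
```

```text
6.5 [0.51929938 0.3228371  0.32065376] [ 0.13754639 -1.15516938  0.26513684] 0.08613928650685784
-0.1 [[350.52110827 462.63437396]]
0 [[403.60907344 463.22862213]]
0.1 [[456.68443551 462.60163115]]
(array([ -59.6, -153.3,  -90.9]), array([-0.166,  0.001, -0.001]))
(array([ -59.8, -334.9,    2. ]), array([-0.166,  0.001, -0.001]))
(array([ -60. , -471.6,   69.8]), array([-0.166,  0.001, -0.001]))
```

View pics/w7.png

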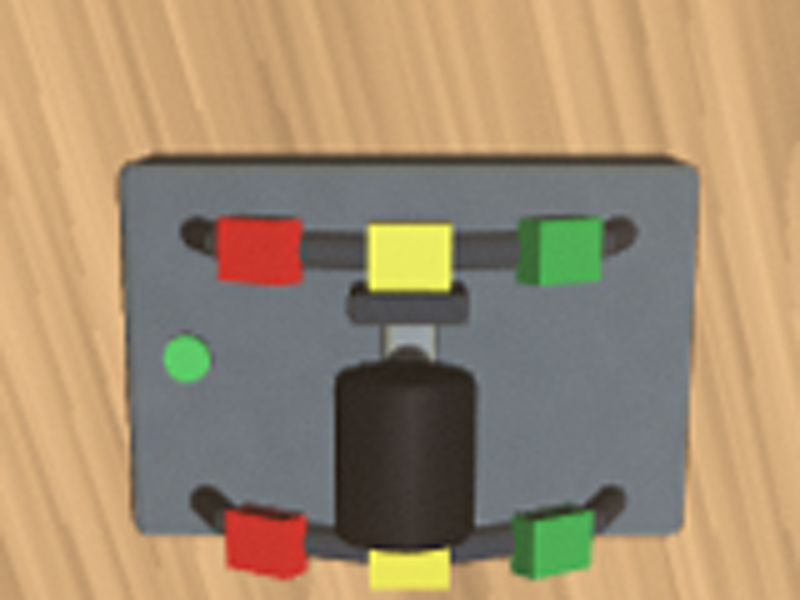

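View pics/s7.png

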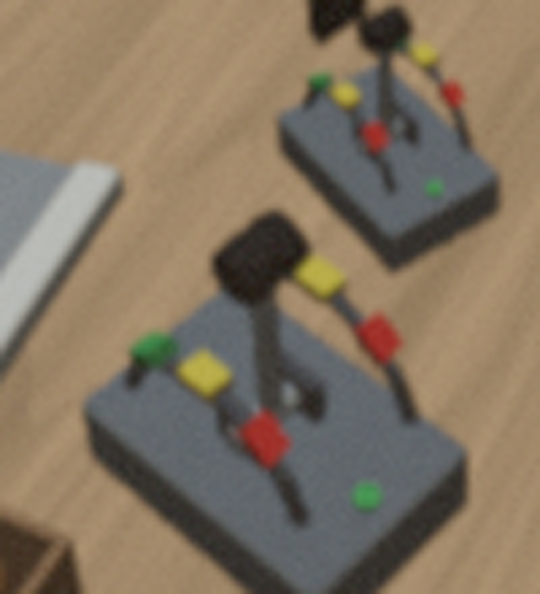

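Emit:
{"fn": "arm_command", "kwargs": {
  "targets": [
    [0,-20,-45,0,-0.05,0,0],
    [0,-40,-90,5,-0.1,0,0],
    [0,-60,-135,10,-0.166,0,0],
    [0,-60,-183,15,-0.166,0,0],
    [0,-60,-231,20,-0.166,0,0],
    [0,-60,-279,25,-0.166,0,0],
    [0,-60,-327,32,-0.166,0,0],
    [0,-60,-375,40,-0.166,0,0],
    [0,-60,-423,55,-0.166,0,0],
    [0,-60,-471,70,-0.166,0,0]
  ]
}}

```text
time: 7.6
ee_pos: [0.4572, -0.1516, 0.3785]
eef_rot: [0.039, 0.707, -0.039, 0.705]
ft_force: [1.2, 0.3, -0.2]
width: 0.087
```

Emit:
{"fn": "arm_command", "kwargs": {
  "targets": [
    [0,-10,-40,0,0,0,0],
    [0,-20,-80,0,0,0,0],
    [0,-20,-80,0,0,0,0],
    [0,-20,-80,0,0,0,0],
    [0,-20,-80,0,0,0,0],
    [0,-20,-80,0,0,0,0],
    [0,-20,-80,0,0,0,0]
  ]
}}

```text
time: 8.3
ee_pos: [0.4497, -0.228, 0.3994]
eef_rot: [0.038, 0.706, -0.038, 0.706]
ft_force: [-0.2, 1.0, 0.2]
width: 0.0871
```

```bash
python3 - <<'E'
from h import *
s=read_state();im=camera('wrist');print(s['time'],s['ee_pos'],s['eef_rot'],s['joint_positions'])
cv2.imwrite('pics/w8.png',im[:,:,::-1]);np.save('w8.npy',np.r_[s['ee_pos'],s['eef_rot']])
E
```

```text
8.3 [ 0.44965307 -0.22795539  0.39941133] [ 0.03828695  0.70644215 -0.03835281  0.70569304] [ 1.0044308   0.07375077 -0.66303749  1.41692668  0.04597416  1.66738975
  0.23866712]
```

View pics/w8.png

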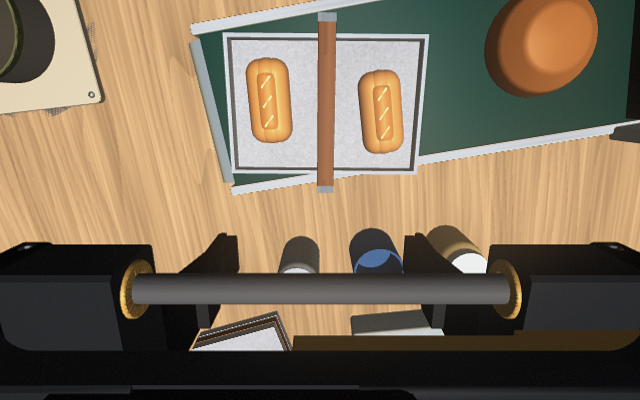

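```bash
python3 - <<'E'
from h import *
a=np.load('w8.npy');c=cam('wrist',dict(ee_pos=a[:3],eef_rot=a[3:]));t=cam('top')
p=atz(c,(327,12),.201);q=atz(c,(325.5,191),.201);print(p,q,(p+q)/2,np.linalg.norm(p-q),np.arctan2(*(p-q)[[1,0]])-np.pi/2)
P=np.array([atz(c,u,.098) for u in[(224,32),(428,36),(415,173),(231,169)]]);print(P.round(4),P.mean(0),np.linalg.norm(P-np.roll(P,-1,0),axis=1))
print([np.arctan2(*(P[j]-P[i])[[1,0]]) for i,j in((0,1),(3,2))])
print('rolls',atz(c,(268.5,100),.11),atz(c,(381,111),.11))
s=read_state()
for z in(.25,.17):print(delta(s,(.4595,-.162,z),down(-.108)))
E
```

```text
[ 0.47267394 -0.07051746  0.201     ] [ 0.45273405 -0.24741372  0.201     ] [ 0.46270399 -0.15896559  0.201     ] 0.1780165413878538 -0.11224700885986949
[[ 0.3461 -0.0556  0.098 ]
 [ 0.6006 -0.0879  0.098 ]
 [ 0.579  -0.2622  0.098 ]
 [ 0.3232 -0.2287  0.098 ]] [ 0.46221231 -0.15857595  0.098     ] [0.25652914 0.17564772 0.25800805 0.17462263]
[np.float64(-0.12637495025930418), np.float64(-0.13035515826590324)]
rolls [ 0.39108244 -0.14289995  0.11      ] [ 0.53440668 -0.17229574  0.11      ]
(array([149.4,  66.9,   2.8]), array([-0.001, -0.001,  0.   ]))
(array([229.4,  66.9,   2.9]), array([-0.001, -0.001,  0.   ]))
```

```bash
python3 - <<'E'
from h import *
s=read_state()
for z in(.25,.171):print(delta(s,(.462,-.160,z),down(-.118)))
E
```

```text
(array([149.4,  69.1,   5.1]), array([ 0.009, -0.001,  0.   ]))
(array([228.4,  69.1,   5.2]), array([ 0.009, -0.001,  0.   ]))
```

Emit:
{"fn": "arm_command", "kwargs": {
  "targets": [
    [0,30,30,3,0.009,0,0],
    [0,60,60,5,0.009,0,0],
    [0,100,69,5,0.009,0,0],
    [0,140,69,5,0.009,0,0],
    [0,165,69,5,0.009,0,0],
    [0,190,69,5,0.009,0,0],
    [0,210,69,5,0.009,0,0],
    [0,228,69,5,0.009,0,0],
    [0,228,69,5,0.009,0,0],
    [0,228,69,5,0.009,0,0]
  ]
}}

```text
time: 9.35
ee_pos: [0.462, -0.1606, 0.172]
eef_rot: [0.042, 0.706, -0.042, 0.706]
ft_force: [-0.2, -0.5, 0.2]
width: 0.087
```

```bash
python3 - <<'E'
from h import *
s=read_state();print(s['time'],s['ee_pos'],s['ft_force'],delta(s,(.462,-.160,.171),down(-.118)))
im=camera('side');crop(im,300,60,150,150,4,'pics/s9.png')
im=camera('wrist');cv2.imwrite('pics/w9.png',im[:,:,::-1])
E
```

```text
9.35 [ 0.46195577 -0.1606267   0.17201748] [-0.17106862 -0.47626918  0.24874772] (array([ 1. ,  0.6, -0. ]), array([-0.001, -0.001, -0.   ]))
```

View pics/s9.png

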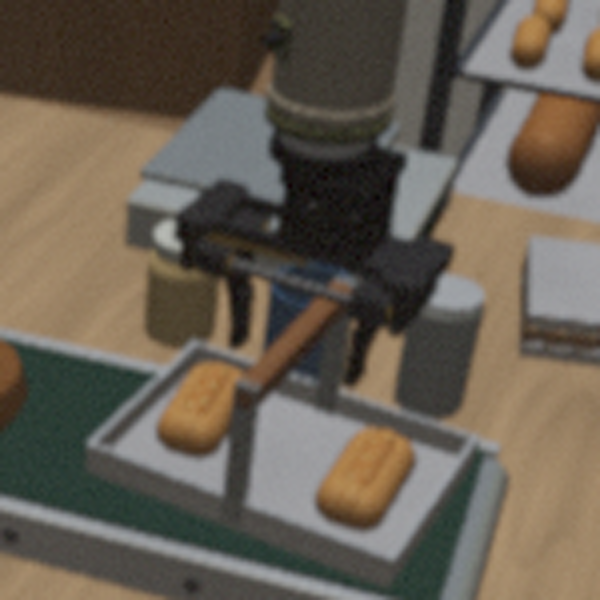

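View pics/w9.png

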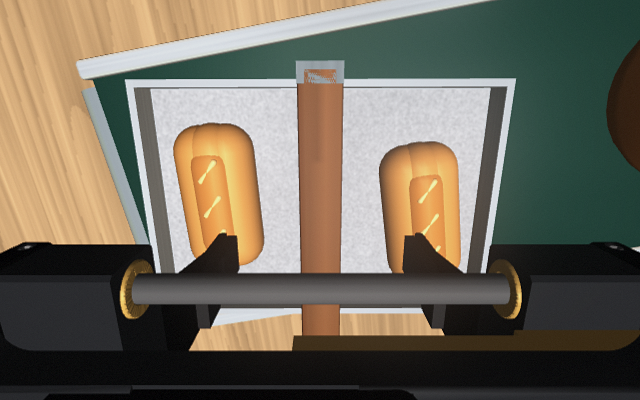

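Emit:
{"fn": "arm_command", "kwargs": {
  "targets": [
    [255,0,0,0,0,0,0],
    [255,0,0,0,0,0,0],
    [255,0,0,0,0,0,0],
    [255,0,0,0,0,0,0],
    [255,0,0,0,0,0,0],
    [255,0,0,0,0,0,0],
    [255,0,0,0,0,0,0],
    [255,0,0,0,0,0,0]
  ],
  "newtons": 50
}}

```text
time: 10.25
ee_pos: [0.4618, -0.1609, 0.1715]
eef_rot: [0.042, 0.706, -0.042, 0.706]
ft_force: [0.1, -0.5, -0.2]
width: 0.0306
```

Emit:
{"fn": "arm_command", "kwargs": {
  "targets": [
    [255,-5,0,0,0,0,0],
    [255,-10,0,0,0,0,0],
    [255,-15,0,0,0,0,0],
    [255,-20,0,0,0,0,0],
    [255,-20,0,0,0,0,0]
  ]
}}

```text
time: 10.75
ee_pos: [0.4621, -0.1609, 0.1921]
eef_rot: [0.042, 0.706, -0.042, 0.706]
ft_force: [-0.3, -0.4, -5.4]
width: 0.0177
```

```bash
python3 - <<'E'
from h import *
s=read_state();print(s['time'],s['ee_pos'],s['ft_force'],s['torque'],s['width'])
im=camera('side');crop(im,300,60,150,150,4,'pics/s10.png')
im=camera('wrist');cv2.imwrite('pics/w10.png',im[:,:,::-1])
E
```

```text
10.75 [ 0.46207647 -0.1609169   0.1920945 ] [-0.31248944 -0.44172787 -5.43272114] [ 0.00538175 -0.10786639  0.00288411] 0.017713474393722846
```

View pics/s10.png

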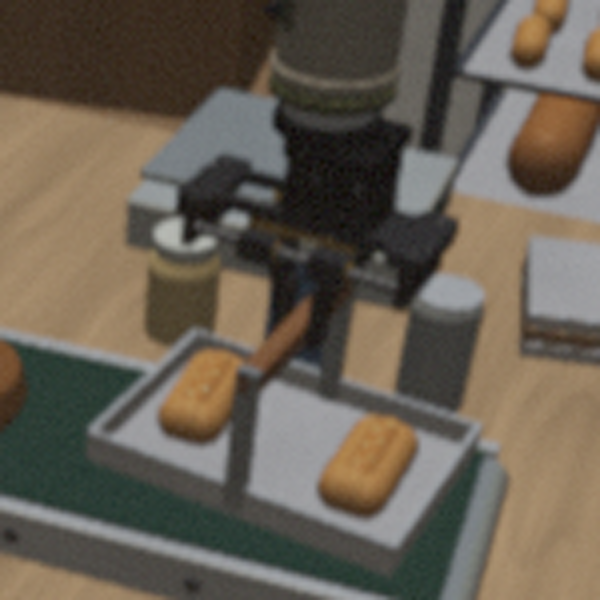

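View pics/w10.png

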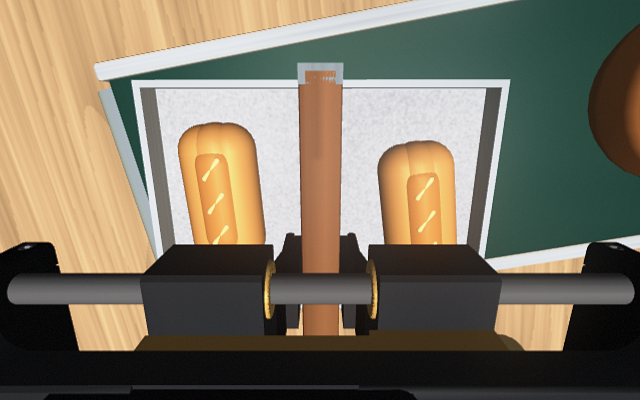

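Emit:
{"fn": "arm_command", "kwargs": {
  "targets": [
    [255,-6,0,0,0,0,0],
    [255,-16,0,0,0,0,0],
    [255,-28,0,0,0,0,0],
    [255,-40,0,0,0,0,0],
    [255,-52,0,0,0,0,0],
    [255,-64,0,0,0,0,0],
    [255,-74,0,0,0,0,0],
    [255,-82,0,0,0,0,0],
    [255,-85,0,0,0,0,0],
    [255,-85,0,0,0,0,0]
  ]
}}

```text
time: 11.85
ee_pos: [0.462, -0.1609, 0.2767]
eef_rot: [0.042, 0.706, -0.042, 0.706]
ft_force: [0.1, 1.0, -5.4]
width: 0.0176
```

Emit:
{"fn": "arm_command", "kwargs": {
  "targets": [
    [255,0,0,0,0,0,0],
    [255,0,0,0,0,0,0],
    [255,0,0,0,0,0,0],
    [255,0,0,0,0,0,0],
    [255,0,0,0,0,0,0]
  ]
}}

```text
time: 12.35
ee_pos: [0.4619, -0.1609, 0.2764]
eef_rot: [0.042, 0.706, -0.042, 0.705]
ft_force: [0.2, -0.0, -5.6]
width: 0.0175
```

```bash
python3 - <<'E'
from h import *
s=read_state();print(s['time'],s['ee_pos'],s['eef_rot'],s['ft_force'],s['torque'],s['width'])
im=camera('side');cv2.imwrite('pics/s11f.png',im[:,:,::-1]);crop(im,300,40,150,150,4,'pics/s11.png')
im=camera('wrist');cv2.imwrite('pics/w11.png',im[:,:,::-1])
im=camera('top');cv2.imwrite('pics/t11.png',im[:,:,::-1])
E
```

```text
12.35 [ 0.46190503 -0.16085993  0.27639047] [ 0.04210032  0.70622275 -0.04195424  0.70549049] [ 2.04065441e-01 -1.28298553e-04 -5.61462711e+00] [-0.00998223 -0.04637694 -0.00190022] 0.017506168504434285
```

View pics/s11.png

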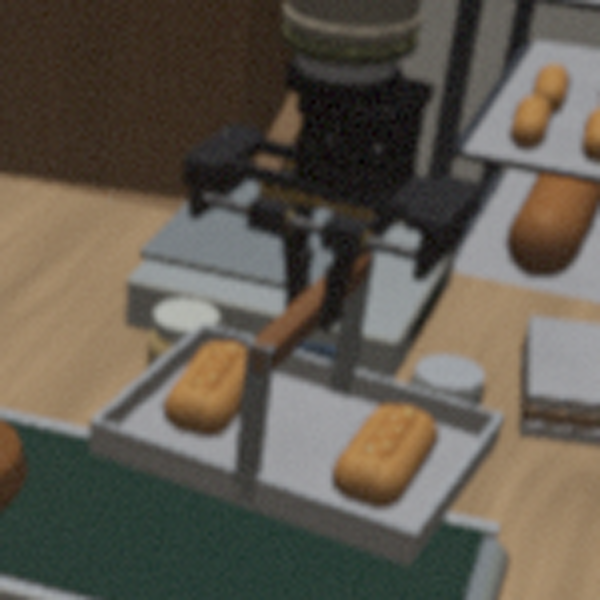

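View pics/w11.png

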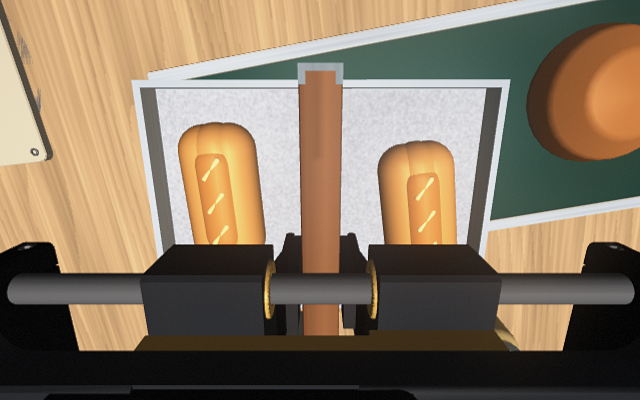

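View pics/t11.png

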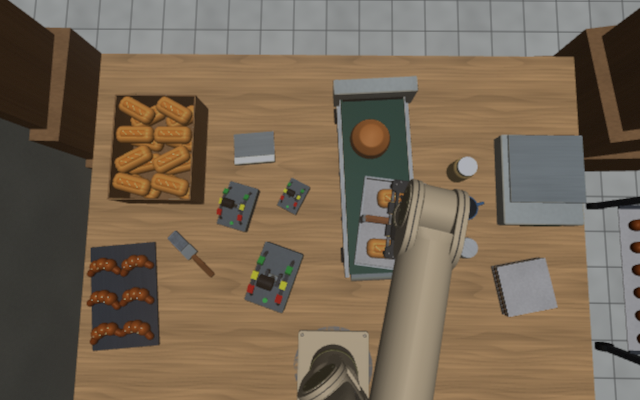

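View pics/s11f.png

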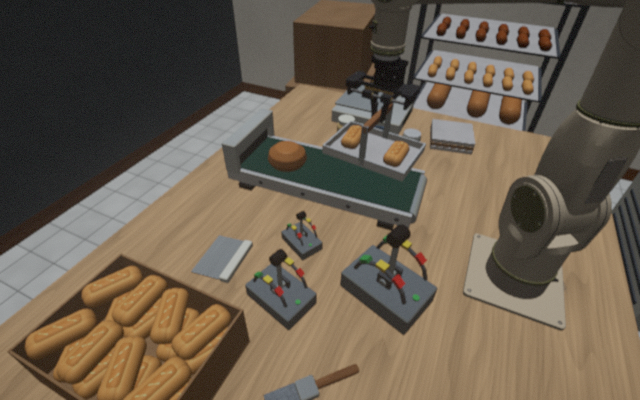

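```bash
python3 - <<'E'
from h import *
s=read_state();sd=cam('side');w=cam('wrist',s)
c=np.array([.4619,-.159]);th=-.118
Rm=np.array([[np.cos(th),-np.sin(th)],[np.sin(th),np.cos(th)]])
for z in(.16,.168,.175):
  P=[np.r_[c+Rm@[a,b],z+.028] for a,b in((.13,.09),(.13,-.09),(-.13,-.09),(-.13,.09))]
  print(z,((proj(sd,P)-[300,40])*4).round(0).tolist(),proj(w,P).round(0)[[0,3]].tolist())
print(s['time'],s['joint_vel'].round(4))
E
```

```text
0.16 [[85.0, 424.0], [197.0, 325.0], [498.0, 417.0], [410.0, 537.0]] [[506.0, 78.0], [136.0, 79.0]]
0.168 [[86.0, 415.0], [198.0, 317.0], [500.0, 408.0], [412.0, 528.0]] [[512.0, 77.0], [129.0, 78.0]]
0.175 [[86.0, 407.0], [199.0, 309.0], [502.0, 400.0], [414.0, 519.0]] [[518.0, 77.0], [124.0, 77.0]]
12.5 [-0.0008  0.002   0.0003 -0.0004 -0.0017  0.0007  0.0011]
```

```bash
python3 -c "
from bench import *
print(close_job())"
```

```text
the job is handed in; nothing more can be done
None
```

The belt lever is back at idle, and the tray hangs level in the gripper about 9 cm above the belt with both rolls in it. I handed the job in at about 12.5 s of the 43 s allowed; no verdict is reported.

- **Console:** three were in view in the top picture: large at (274, 276), medium at (238, 206) and small at (293, 196). I used the medium one, which measured about 147 × 99 mm against the 150 × 100 mm given.
- **Lever:** I drew the knob back between the fingers, centred it by closing on it, then let go. The wrist view afterwards showed the knob within 0.01 rad of upright, at the yellow marks.
- **Tray:** I gripped the wooden bar at its middle with 50 N and lifted. The last checks put the underside about 0.16–0.165 m above the bench. The tray corners matched a level tray in the side and wrist views, the load was steady at 5.6 N, and the arm was still.
- **Other things:** none looked disturbed in the final pictures, though the arm partly hid the mug and sugar can from above.

Two things were off:
- **Lift started early:** the fingers were still closing (31 mm open), so they took hold about 7 mm higher on the bar than planned. The tray did not slip afterwards.
- **Side camera:** it disagreed with the other two by about 10 mm sideways, so I took positions from the wrist and top cameras.

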